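# Close and pin the service-well cover of a console desk

### The job

Push the swing cover of the service well shut: push its long near side by the yellow strip at the free corner, so that it turns about its pivot pin until it meets the rubber stop, and hold it pressed firmly on the stop for half a second, with about 10 N and never more than 20 N. Then take the locking pin out of its blue parking block and put it down through the hole in the cover into the strike below, without forcing it, fully home so that its knob sits on the cover, and let go. Leave the screwdriver, the reel and the mug alone.

Things in the scene. Friction and masses are not known exactly. Their poses are not given: they have to be found in the camera images.
- housing: White service-well housing, 280 (x) by 310 (y) mm, fixed. Origin under it on the desk; x points away from the robot, y left (turned up to 0.15 rad). Its deck is 60 mm above the desk, x -140 to 140, y -45 to 170 mm, with an open well (x -30 to 45, y -30 to 90 mm) showing terminals. On the right, y -140 to -45 mm, a dark ledge 30 mm above the desk carries the strike.
- strike_place (a point): Middle of the strike's adjustment (housing 70, -70, 60 mm). Strike: steel block 100 (x) by 50 mm, top 1 mm below the deck, with a 13 mm hole 27 mm deep and, 37 mm further along +x, a black 14 mm rubber stop post, top 15.5 mm above the deck. It is clamped up to 14 mm either way along housing x from this point, unreported: feel for the stop. With the cover on the stop the holes line up.
- pivot (a point): Axis of the fixed pivot pin at deck height (housing 70, 120, 60 mm). The pin passes through the cover; its 22 mm head reaches 14 mm above the deck and keeps the cover from lifting off.
- cover: Grey swing cover, loose on the pivot pin, 0.4 to 0.75 kg. Origin on its underside at the pivot hole, z up; reaches x -105 to 30, y -215 to 30 mm. x -22 to 30: flange 5 mm thick with both holes; the rest: raised pan 18 mm high. Starts 0.28 to 0.5 rad clockwise from shut (free end towards the robot); shut, its yaw is the housing's within 0.08 rad. Slides at 1 to 3 N and stays put.
- cover_corner (a point): Where to push: on the cover's vertical face x = -105 mm, 20 mm from the free end, 9 mm above the underside (cover -105, -195, 9 mm); marked by a yellow strip on the face and the top edge. The face is 18 mm high. Push along the cover's +x: it turns anticlockwise about the pivot until its +x edge meets the rubber stop, where the force climbs steeply within a millimetre.
- cover_lock (a point): Centre of the locking hole in the cover's flange, 12.5 mm wide, at the flange's upper side (cover frame 0, -190, 5 mm). The raised pan begins 22 mm beside it and stands 13 mm above the flange.
- pin: The locking pin, 80 g, upright in the parking block at the start. Origin at the centre of its foot: steel shank 10 mm in diameter with a 2 by 3 mm tapered nose, from 0 to 26 mm, then a black knob with a red band, 24 mm in diameter, from 26 to 62 mm. z runs from foot to knob. Fully home, the knob's underside sits on the cover's flange, the foot 21 mm below the deck.
- pin_block: The blue parking block, 70 by 70 by 35 mm, fixed to the desk, with a 13.5 mm hole in its middle in which the pin stands 26 mm deep. Origin under its centre.
- screwdriver: Loose screwdriver, 190 mm long, lying on the desk to the right of the housing, beyond the blue block; leave alone.
- reel: Loose grey tape reel with a red hub, 116 mm in diameter, 18 mm high, lying on the desk to the left of the housing; leave alone.
- mug: Loose blue mug, 80 mm wide, 90 mm high, standing on the desk to the left of the housing; leave alone.
Not all that is in view belongs to the job. Of the things shaped like the pin, the black one is meant.

How it is judged:
On the way, in this order (a step that is already met when the one before it is completed fails the run):
1. the cover is shut (within 0.09 rad of the housing's heading) and the fingers press it with more than 6 N for 0.3 s, within 80 mm of the marked corner (angle between the x axis of cover and the x axis of housing, either way round below 0.09 rad and contact force between cover and the fingers above 6 N and horizontal distance between the grasp point and cover_corner below 0.08 m), for 0.3 s.
2. the locking pin is home: its axis within 5 mm of the cover's hole, its foot at least 17 mm below the deck (horizontal distance between pin and cover_lock below 0.005 m and z of pin in the frame of housing below 0.043 m), for 0.2 s.
At the end, for the whole second after the job is handed in: The cover lies flat (within 0.03 rad) and shut (within 0.09 rad of the housing's heading), with the locking pin upright (within 0.12 rad) in its hole (within 5 mm), the pin's foot at least 17 mm below the deck (knob within 4 mm of the cover), all at rest (all of step 2 and angle between the x axis of cover and the x axis of housing, either way round below 0.09 rad and angle between cover's own z axis and vertical below 0.03 rad and angle between pin's own z axis and vertical below 0.12 rad and linear speed of each of pin, cover below 0.02 m/s); the robot touches nothing.
It fails at once if the cover is forced: the robot presses it with more than 20 N (contact force between cover and the fingers above 20 N or contact force between cover and the arm above 20 N).
It fails at once if the locking pin is forced against the cover or the strike with more than 20 N (contact force between pin and cover above 20 N or contact force between pin and housing above 20 N).
It fails at once if the cover is prised up (tilted more than 0.08 rad) (angle between cover's own z axis and vertical above 0.08 rad).
It fails at once if the screwdriver, reel or mug is moved more than 30 mm (distance of any of screwdriver, reel, mug from where it was at the start of the episode above 0.03 m).
It also fails if it takes over 72 s, if anything falls off the work surface, if the arm or the gripper's body presses on something with over 40 N, if the wrist force passes 120 N, or if a joint passes its speed limit or range.

### The arm

A 6-joint arm with a two-finger parallel gripper is mounted at the origin on the work surface. World frame = base frame: x ahead of the robot, y to its left, z up, the work surface at z = 0. Lengths are in m, angles in rad, forces in N, time in s.
With the tool pointing down it reaches from about 0.375 to 0.9 m from the base axis. Payload 3.1 kg.
Tool frame: the origin (TCP) lies on the centre line of the jaws, within the pads' length; the fingertips stand robot.tip_reach ahead of it and the grasp point (between the pads) lies 8 mm behind it (robot.tip_reach is the distance from the TCP to the fingertips, in m); z points along the fingers, y is the line along which they close (so a half turn about z gives the same grasp; the last joint's range is limited). The gripper opens to 87 mm and grips with 3 to 60 N. Pads are 19 mm wide; open, the fingers measure 117 mm over their backs; the gripper's body (75 mm by 190 mm) begins 51 mm behind the grasp point.
Start: joints at [1.121, 0.527, 1.433, -0, 1.181, -0.178], TCP at [0.167, 0.602, 0.234] pointing down, gripper open.
Joint ranges: [-3.08, 3.08], [-0.75, 2.2], [0.22, 2.44], [-1.43, 4.57], [0, 2.65], [-2.85, 2.85]. Speed limits (rad/s): [2.79, 2.79, 3.14, 3.14, 3.14, 3.14].

### API

Orientations are given as a unit quaternion [x, y, z, w].
In Python, from rig import robot gives the robot as it stands.
- The arm moves only by the tool jog_arm, never from a script. Its argument "motion" is one flat list of numbers, 7 for each row, row after row: the shift along the tool's x, y, z scaled (see below), then the turn, a rotation vector about the tool's x, y, z scaled (see below), then the gripper's target within -1 to 1 (shut at 1, half-way at 0, fully open at -1). In form: [x, y, z, rx, ry, rz, hand, x, y, z, rx, ry, rz, hand, ...]. A call has 1 to 12 rows; each row shifts and turns the commanded pose from where the row before left it, along the tool's axes as they then stand; what a row does not reach is not made up. The controller multiplies each number of a shift by 4 cm and each number of a turn by 4 degrees. A row lasts 1/8 s, in which the tool goes at most 62.5 mm and 10.7 degrees, less where a joint would pass 70% of its speed; a pose out of reach is approached as far as the arm can. A call with a number of a shift or a turn outside -1 to 1 is refused whole. A call with a gripper value outside its range is refused whole. The fingers move at their own pace and stop on an object; "grip_force" is the grip in N (left out, the last holds). Time passes only in rows, so rows that do not move let the fingers close. It gives the time, the measured TCP pose, the force, the opening and the grip force at its end, in the units of the state.
- robot.get_obs(): the state, without advancing time (a new reading comes with each control period).
- robot.camera(name): name is "scene" or "top" or "wrist"; returns the picture (480x640x3 uint8, blue, green, red); there is no depth.
- robot.calibration(name): a dict with "fx", "fy", "cx", "cy" (pixels), "dist_coeffs" ([k1, k2, p1, p2, k3] as OpenCV has them; the pictures are not rectified), "R" (3x3) and "t" (3): a world point X has camera coordinates R X + t; the wrist camera has in their place "T_tool_cam" (4x4, takes a point from camera to tool coordinates, whose origin is the TCP and whose axes are the flange's). Camera axes: x right, y down, z forward; pixel columns grow to the right and rows downward; lengths in m; the calibration is good to about 2 mm. A picture is of the moment at which its call begins: read the wrist's pose just before it. calibration takes no time and is no camera call.
- robot.hand_in(): hands the job in; it is judged then, once.
The state is a dict: "time": time; "q": joint angles; "joint_velocities": joint speeds; "joint_torque": joint torques, N m; "position": TCP position; "tool_rot": TCP orientation; "ft_force": force on the tool from outside, world axes, zero at the start; "moment": the same for the moment, N m; "grip_width": finger opening in m; "grip_force": force on a finger pad.
Only numpy, scipy, OpenCV 4.12 (cv2) and the standard library are available. Lean on these libraries where they do the work, as an engineer would, in place of code of your own. Each camera call takes 0.05 s, during which the arm holds its last target. There are 200 camera calls.

## Working session

There is one attempt and no reset: what is moved stays moved. The work goes in short steps, Python scripts to look and compute and a tool call to move; the robot and the scene stay as the last step left them, time stands still between calls to the robot, and variables do not carry over. Pictures are saved under pics/ and viewed, at most 10 in all, crops included, and the job is handed in when it is done.

Besides the shell and the picture viewer there is one more tool, called after "Request:" as a command line: name --argument value ..., lists and objects as JSON in quotes. jog_arm: Moves the arm, as the interface text tells. Shifts and turns lie within -1 to 1; 1 stands for 4 cm of shift or 4 degrees of turn. Its arguments: {"type":"object","properties":{"motion":{"type":"array","items":{"type":"number"}},"grip_force":{"type":"number"}},"required":["motion"]}

```bash
mkdir -p pics; ls
cat > h.py <<'E'
import numpy as np,cv2,json
from scipy.spatial.transform import Rotation as Rn
from rig import robot
def cal(n):
    c=robot.calibration(n);K=np.array([[c['fx'],0,c['cx']],[0,c['fy'],c['cy']],[0,0,1.]]);return c,K,np.array(c['dist_coeffs'],float)
def ext(n,o=None):
    c,K,d=cal(n)
    if n!='wrist': return K,d,np.array(c['R']),np.array(c['t'])
    o=o or robot.get_obs();Rt=Rn.from_quat(o['tool_rot']).as_matrix();T=np.array(c['T_tool_cam'])
    Rc=Rt@T[:3,:3];p=Rt@T[:3,3]+np.array(o['position']);return K,d,Rc.T,-Rc.T@p
def ray(n,uv,z,e=None):
    K,d,R,t=e or ext(n);p=cv2.undistortPoints(np.array(uv,float).reshape(-1,1,2),K,d).reshape(-1,2)
    v=np.c_[p,np.ones(len(p))]@R;c=-R.T@t;return c+v*((np.asarray(z)-c[2])/v[:,2])[:,None]
def proj(n,X,e=None):
    K,d,R,t=e or ext(n);return cv2.projectPoints(np.array(X,float).reshape(-1,3),cv2.Rodrigues(R)[0],t,K,d)[0].reshape(-1,2)
E
python3 - <<'E'
from h import *
for n in('top','scene'):cv2.imwrite(f'pics/{n}0.png',robot.camera(n))
o=robot.get_obs();print({k:np.round(v,4).tolist() for k,v in o.items()},robot.tip_reach)
for n in('top','scene'):
    K,d,R,t=ext(n);print(n,-R.T@t,K[0,0])
E
```

```text
pics
{'time': 0.1, 'q': [1.1215, 0.5284, 1.4338, 0.0, 1.1814, -0.1785], 'joint_velocities': [0.0007, -0.0005, -0.0025, -0.0005, -0.0004, -0.0005], 'joint_torque': [-0.0006, -44.0986, -17.7149, 0.0635, 0.0534, -0.0], 'position': [0.1669, 0.6016, 0.2327], 'tool_rot': [0.135, 0.9908, -0.0009, -0.0003], 'ft_force': [-0.5296, -0.8276, 0.2816], 'moment': [-0.0089, -0.0553, -0.0476], 'grip_force': 0.0, 'grip_width': 0.087} 0.011
top [0.45549286 0.0623013  1.26218606] 463.62003657431336
scene [ 1.41982256 -0.34601337  0.7051737 ] 530.150489167554
```

View pics/top0.png

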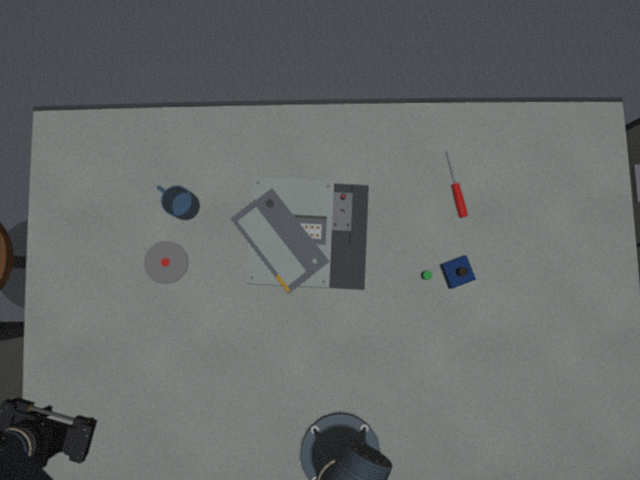

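View pics/scene0.png

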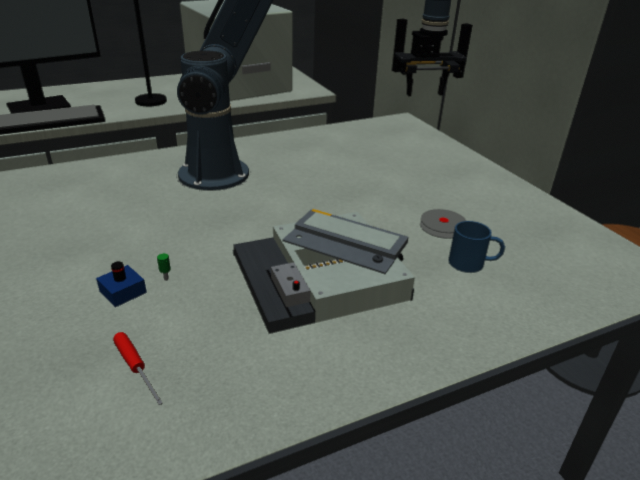

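The top view shows the cover with the pivot head at (269,203), the hole near (314,262) and yellow strip at (283,284). There are two pin-like things: a black one in the blue block at (461,271), and a green one at (426,274) standing free on the desk. The black one fits, because it is in the block with a black knob. I'll confirm that in a crop.

Run:
```python
from h import *
im=cv2.imread('pics/top0.png')
a=cv2.resize(im[170:300,225:375],None,fx=4,fy=4,interpolation=cv2.INTER_CUBIC)
b=cv2.resize(im[250:294,410:482],None,fx=4,fy=4,interpolation=cv2.INTER_CUBIC)
c=np.zeros((600,800,3),np.uint8)
a=a[:, :];c[:520,:600]=a
b=cv2.resize(im[245:295,425:485] if 0 else im[250:294,415:482],None,fx=3,fy=3,interpolation=cv2.INTER_CUBIC)
c[:b.shape[0],599:800]=b[:,:201]
cv2.imwrite('pics/crop1.png',cv2.convertScaleAbs(c,alpha=1.6))
r=lambda l,z:print(np.round(ray('top',l,z),4).tolist())
r([[269,203],[314,262]],[.074,.065]) # pivot head, lock hole
r([[461,271]],[.035-.026+.062]); r([[343,197]],[.0755])
# housing deck corners
```

```text
[[0.6563, 0.1698, 0.074], [0.5015, 0.0563, 0.065]]
[[0.4698, -0.3227, 0.071]]
[[0.668, -0.0224, 0.0755]]
```

View pics/crop1.png

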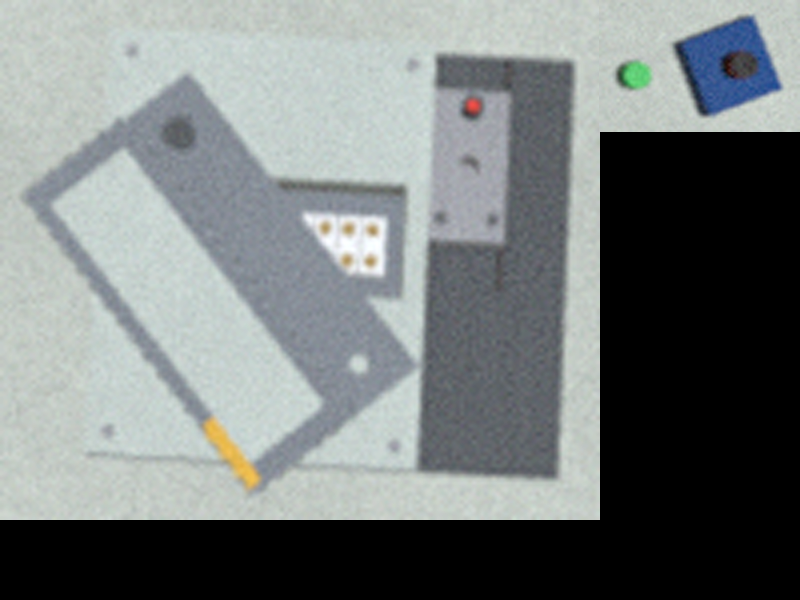

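The crop confirms the black pin with the red band standing in the blue block (crop 740,65); the green one stands free beside it. The cover looks about 0.85 rad open, so I'll check that against the pivot and hole.

Run:
```python
from h import *
P=lambda u,v:(225+u/4,170+v/4)
r=lambda l,z:ray('top',[P(*p) for p in l],z)
piv,hole=r([(178,133),(358,364)],[.074,.065])
d=hole-piv;print('piv',piv,'hole',hole,np.hypot(*d[:2]),'yaw',np.arctan2(d[0],-d[1]))
s=r([(207,420),(258,490),(25,195),(250,490)],[.078]*4);print('strip/edge',s,'yaw',np.arctan2(*(s[2]-s[3])[1::-1])-np.pi/2 if 0 else np.arctan2((s[2]-s[3])[1],(s[2]-s[3])[0])-np.pi/2)
k=r([(473,107),(470,165)],[.0755,.059]);print('stop,strike hole',k)
d=k[1]-piv;print('shut yaw',np.hypot(*d[:2]),np.arctan2(d[0],-d[1]))
e=r([(437,55),(418,468),(574,62),(557,477)],[.06,.06,.03,.03]);print('edges yaw',[np.arctan2((e[i]-e[i+1])[1],(e[i]-e[i+1])[0]) for i in(0,2)],[np.linalg.norm(e[i]-e[i+1]) for i in (0,2)])
th=np.arctan2((hole-piv)[0],-(hole-piv)[1])
for t in np.linspace(th,-.05,6):
    c=piv[:2]+Rn.from_euler('z',t).as_matrix()[:2,:2]@[-.105,-.195];print(round(t,3),c)
```

```text
piv [0.65559781 0.16849591 0.074     ] hole [0.50408448 0.05494798 0.065     ] 0.18933943628901173 yaw -0.9276631076668075
strip/edge [[0.4699515  0.15176953 0.078     ]
 [0.42505282 0.12005725 0.078     ]
 [0.61654965 0.26701278 0.078     ]
 [0.42515902 0.12512532 0.078     ]] yaw -0.9328542044191521
stop,strike hole [[ 0.66868467 -0.02304986  0.0755    ]
 [ 0.63315002 -0.02122034  0.059     ]]
shut yaw 0.19103968522567666 -0.11777536155575478
edges yaw [np.float64(-0.07018961382704074), np.float64(-0.07259524617693397)] [np.float64(0.27085198293761226), np.float64(0.27911775582832726)]
-0.928 [0.43658569 0.13557648]
-0.752 [0.4456999  0.09783568]
-0.577 [0.46126485 0.06226645]
-0.401 [0.48280216 0.02996193]
-0.226 [0.50964994 0.00191494]
-0.05 [ 0.5409831  -0.02101258]
```

Request:
jog_arm --motion '[-0.98, -0.98, 0.1, 0, 0, 0, 1, -0.98, -0.98, 0.1, 0, 0, 0, 1, -0.98, -0.98, 0.1, 0, 0, 0, 1, -0.98, -0.98, 0.1, 0, 0, 0, 1, -0.98, -0.98, 0.1, 0, 0, 0, 1, -0.98, -0.98, 0.1, 0, 0, 0, 1, -0.98, -0.98, 0.1, 0, 0, 0, 1, -0.98, -0.98, 0.1, 0, 0, 0, 1, -0.98, -0.98, 0.1, 0, 0, 0, 1, 0, 0, 0.2, 0, 0, 1, 1, 0, 0, 0.2, 0, 0, 1, 1, 0, 0, 0.2, 0, 0, 1, 1]' --grip_force 30

```text
time: 1.6
position: [0.4126, 0.1675, 0.1731]
tool_rot: [0.239, 0.971, -0.0, -0.0]
ft_force: [-0.8, 0.4, -0.3]
grip_width: 0.0005
grip_force: 0.0
```

Request:
jog_arm --motion '[0, 0, 0, 0, 0, 1, 1, 0, 0, 0, 0, 0, 1, 1, 0, 0, 0, 0, 0, 1, 1, 0, 0, 0, 0, 0, 1, 1, 0, 0, 0, 0, 0, 1, 1, 0, 0, 0, 0, 0, 1, 1, 0, 0, 0, 0, 0, 0.4, 1, 0, 0, 0, 0, 0, 0, 1]'

```text
time: 2.6
position: [0.4126, 0.1679, 0.1734]
tool_rot: [0.447, 0.895, -0.0, -0.0]
ft_force: [0.3, -0.6, 0.5]
grip_width: 0.0004
grip_force: 0.0
```

```bash
cat >> h.py <<'E'
def st(tgt=None):
    o=robot.get_obs();R=Rn.from_quat(o['tool_rot']).as_matrix();print('t',o['time'],'p',np.round(o['position'],4),'yawx',round(float(np.degrees(np.arctan2(R[1,0],R[0,0]))),2),'tilt',np.round(R[:2,2],3),'f',np.round(o['ft_force'],2),'w',round(float(o['grip_width']),4),np.round(o['grip_force'],1))
    if tgt is not None: print('rows(tool,units)',np.round(R.T@(np.array(tgt)-o['position'])/.04,3))
E
python3 -c "
from h import *
st([.413,.167,.075])
e=ext('wrist');cv2.imwrite('pics/w1.png',robot.camera('wrist'))"
```

```text
t 2.6 p [0.4126 0.1679 0.1734] yawx 126.92 tilt [-0. -0.] f [ 0.32 -0.59  0.55] w 0.0004 0.0
rows(tool,units) [-0.023 -0.005  2.461]
```

View pics/w1.png

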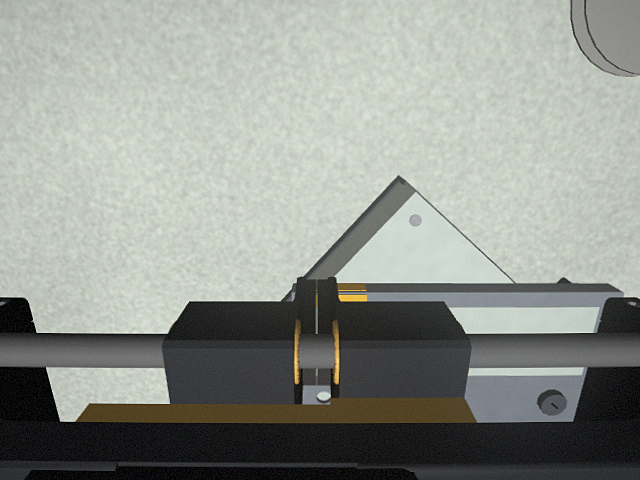

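Request:
jog_arm --motion '[0, 0, 0.9, 0, 0, 0, 1, 0, 0, 0.9, 0, 0, 0, 1, 0, 0, 0.6, 0, 0, 0, 1, 0, 0, 0.06, 0, 0, 0, 1, -0.1, 0, 0, 0, 0, 0, 1, -0.1, 0, 0, 0, 0, 0, 1, -0.1, 0, 0, 0, 0, 0, 1, -0.05, 0, 0, 0, 0, 0, 1, -0.05, 0, 0, 0, 0, 0, 1, 0, 0, 0, 0, 0, 0, 1]'

```text
time: 3.9
position: [0.4224, 0.155, 0.0752]
tool_rot: [0.447, 0.894, 0.0, 0.0]
ft_force: [-0.1, 0.1, 0.1]
grip_width: 0.0003
grip_force: 0.0
```

Request:
jog_arm --motion '[-0.04, 0, 0, 0, 0, 0, 1, -0.04, 0, 0, 0, 0, 0, 1, -0.04, 0, 0, 0, 0, 0, 1]'

```text
time: 4.28
position: [0.4253, 0.1512, 0.0751]
tool_rot: [0.447, 0.895, -0.0, -0.0]
ft_force: [0.7, 1.2, -0.4]
grip_width: 0.0004
grip_force: 0.0
```

```bash
python3 -c "
from h import *
st()"
```

```text
t 4.275 p [0.4253 0.1512 0.0751] yawx 126.89 tilt [-0. -0.] f [ 0.72  1.16 -0.39] w 0.0004 0.0
```

Request:
jog_arm --motion '[-0.06, 0, 0, 0, 0, 0, 1, -0.06, 0, 0, 0, 0, 0, 1, -0.06, 0, 0, 0, 0, 0, 1, -0.06, 0, 0, 0, 0, 0, 1, -0.03, 0, 0, 0, 0, 0, 1]'

```text
time: 4.9
position: [0.4312, 0.1425, 0.075]
tool_rot: [0.447, 0.894, -0.0, -0.001]
ft_force: [0.2, 1.1, 1.1]
grip_width: 0.0006
grip_force: 0.6
```

Request:
jog_arm --motion '[-0.04, 0, 0, 0, 0, 0, 1, -0.05, 0, 0, 0, 0, 0, 1, -0.05, 0, 0, 0, 0, 0, 1]'

```text
time: 5.28
position: [0.435, 0.1381, 0.0751]
tool_rot: [0.447, 0.894, -0.0, -0.0]
ft_force: [-1.5, 0.1, 0.5]
grip_width: 0.0005
grip_force: 0.6
```

Request:
jog_arm --motion '[-0.17, -0.1, 0, 0, 0, -0.5, 1, -0.17, -0.1, 0, 0, 0, -0.5, 1, -0.17, -0.1, 0, 0, 0, -0.5, 1, -0.17, -0.1, 0, 0, 0, -0.5, 1, -0.17, -0.1, 0, 0, 0, -0.5, 1, -0.17, -0.1, 0, 0, 0, -0.5, 1]'

```text
time: 6.02
position: [0.4451, 0.0915, 0.0753]
tool_rot: [0.351, 0.937, 0.0, 0.001]
ft_force: [-0.1, 1.2, -0.3]
grip_width: 0.0006
grip_force: 0.4
```

```bash
python3 -c "
from h import *
st()
cv2.imwrite('pics/t2.png',cv2.resize(robot.camera('top')[170:300,225:375],None,fx=4,fy=4,interpolation=cv2.INTER_CUBIC))"
```

```text
t 6.025 p [0.4451 0.0915 0.0753] yawx 138.95 tilt [ 0.001 -0.   ] f [-0.07  1.23 -0.27] w 0.0006 0.4
```

View pics/t2.png

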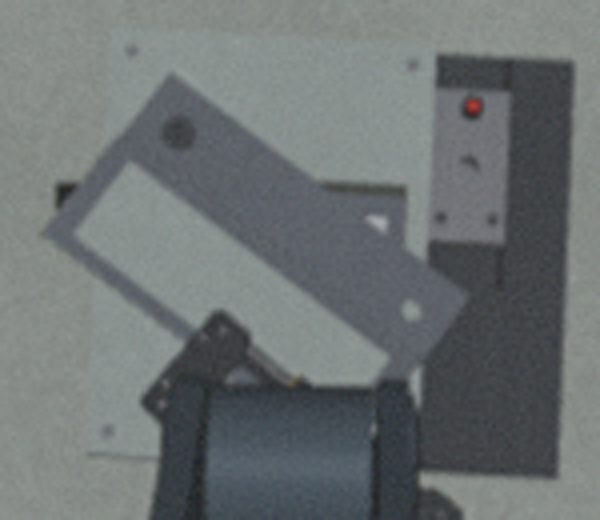

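The cover is following: its hole is now at crop (411,311), so it has turned about 0.25 rad. Continuing.

Request:
jog_arm --motion '[-0.17, -0.1, 0, 0, 0, -0.6, 1, -0.17, -0.1, 0, 0, 0, -0.6, 1, -0.17, -0.1, 0, 0, 0, -0.6, 1, -0.17, -0.1, 0, 0, 0, -0.6, 1, -0.17, -0.1, 0, 0, 0, -0.5, 1, -0.17, -0.1, 0, 0, 0, -0.5, 1, -0.17, -0.1, 0, 0, 0, -0.5, 1, -0.17, -0.1, 0, 0, 0, -0.5, 1, -0.17, -0.1, 0, 0, 0, -0.5, 1, -0.17, -0.1, 0, 0, 0, -0.5, 1]'

```text
time: 7.32
position: [0.4823, 0.0228, 0.0752]
tool_rot: [0.169, 0.986, -0.0, 0.0]
ft_force: [-0.9, 0.1, -0.2]
grip_width: 0.0004
grip_force: 0.3
```

```bash
cat > cov.py <<'E'
from h import *
st()
o=robot.get_obs();R=Rn.from_quat(o['tool_rot']).as_matrix();yt=np.arctan2(R[1,0],R[0,0])-np.pi
c=np.array(o['position'])[:2]-np.array([.6556,.1685]);D=np.hypot(*c)
# cover angle if flat/edge contact: middle of front face 9.5mm ahead
f=c-.0095*R[:2,0];L=np.hypot(*f);th=np.arctan2(f[0],-f[1])+np.arcsin(.105/L)
print('cover yaw est',th,'tool eq',(yt+np.pi)%(2*np.pi)-np.pi,'along',np.sqrt(L*L-.105**2))
E
python3 cov.py
```

```text
t 7.325 p [0.4823 0.0228 0.0752] yawx 160.52 tilt [ 0. -0.] f [-0.86  0.14 -0.19] w 0.0004 0.3
cover yaw est -0.34151216672785767 tool eq -0.3399764330439585 along 0.19531843590278392
```

Request:
jog_arm --motion '[-0.17, -0.1, 0, 0, 0, -0.5, 1, -0.17, -0.1, 0, 0, 0, -0.5, 1, -0.17, -0.1, 0, 0, 0, -0.5, 1, -0.085, -0.05, 0, 0, 0, -0.25, 1, -0.085, -0.05, 0, 0, 0, -0.25, 1, -0.04, -0.02, 0, 0, 0, -0.12, 1, -0.04, -0.02, 0, 0, 0, -0.12, 1]'

```text
time: 8.2
position: [0.5061, -0.0022, 0.0751]
tool_rot: [0.092, 0.996, 0.0, -0.0]
ft_force: [-0.5, 0.8, 0.7]
grip_width: 0.0003
grip_force: 0.5
```

```bash
python3 cov.py
```

```text
t 8.2 p [ 0.5061 -0.0022  0.0751] yawx 169.48 tilt [-0.001  0.   ] f [-0.5   0.79  0.7 ] w 0.0003 0.5
cover yaw est -0.19033795410507287 tool eq -0.18368122834211276 along 0.19578719676755288
```

Request:
jog_arm --motion '[-0.043, -0.025, 0, 0, 0, -0.12, 1, -0.043, -0.025, 0, 0, 0, -0.12, 1, -0.043, -0.025, 0, 0, 0, -0.12, 1, -0.043, -0.025, 0, 0, 0, -0.12, 1]'

```text
time: 8.7
position: [0.5126, -0.0074, 0.0751]
tool_rot: [0.075, 0.997, -0.0, 0.0]
ft_force: [-0.8, 1.4, -0.1]
grip_width: 0.0005
grip_force: 0.4
```

Request:
jog_arm --motion '[-0.03, -0.015, 0, 0, 0, -0.08, 1, -0.03, -0.015, 0, 0, 0, -0.08, 1]'

```text
time: 8.95
position: [0.5146, -0.0089, 0.0751]
tool_rot: [0.07, 0.998, -0.0, -0.0]
ft_force: [-1.4, 0.6, -0.3]
grip_width: 0.0004
grip_force: 0.5
```

Request:
jog_arm --motion '[-0.025, -0.01, 0, 0, 0, -0.06, 1, 0, 0, 0, 0, 0, 0, 1]'

```text
time: 9.2
position: [0.5157, -0.0095, 0.0751]
tool_rot: [0.068, 0.998, -0.0, 0.0]
ft_force: [-1.3, -0.5, -0.7]
grip_width: 0.0003
grip_force: 0.4
```

```bash
python3 cov.py
```

```text
t 9.2 p [ 0.5157 -0.0095  0.0751] yawx 172.24 tilt [ 0. -0.] f [-1.33 -0.52 -0.66] w 0.0003 0.4
cover yaw est -0.13577407762592475 tool eq -0.1353852190475715 along 0.19529344470758458
```

Request:
jog_arm --motion '[-0.015, -0.007, 0, 0, 0, -0.04, 1, -0.015, -0.007, 0, 0, 0, -0.04, 1]'

```text
time: 9.45
position: [0.5166, -0.0101, 0.0751]
tool_rot: [0.065, 0.998, -0.0, -0.0]
ft_force: [-1.1, -0.4, -0.3]
grip_width: 0.0006
grip_force: 0.6
```

Request:
jog_arm --motion '[-0.015, -0.007, 0, 0, 0, -0.04, 1, 0, 0, 0, 0, 0, 0, 1]'

```text
time: 9.7
position: [0.5168, -0.0103, 0.0751]
tool_rot: [0.063, 0.998, 0.0, -0.001]
ft_force: [-1.8, 0.9, 1.0]
grip_width: 0.0006
grip_force: 1.1
```

Request:
jog_arm --motion '[-0.015, -0.007, 0, 0, 0, -0.04, 1, 0, 0, 0, 0, 0, 0, 1]'

```text
time: 9.95
position: [0.5168, -0.0105, 0.075]
tool_rot: [0.062, 0.998, 0.0, -0.001]
ft_force: [-3.1, 1.1, 1.3]
grip_width: 0.0001
grip_force: 1.9
```

Request:
jog_arm --motion '[-0.015, 0, 0, 0, 0, 0, 1, 0, 0, 0, 0, 0, 0, 1]'

```text
time: 10.2
position: [0.5169, -0.0105, 0.075]
tool_rot: [0.062, 0.998, 0.0, -0.002]
ft_force: [-5.9, 1.0, 2.5]
grip_width: 0.0004
grip_force: 2.6
```

Request:
jog_arm --motion '[-0.015, 0, 0, 0, 0, 0, 1, 0, 0, 0, 0, 0, 0, 1]'

```text
time: 10.45
position: [0.5169, -0.0105, 0.0749]
tool_rot: [0.062, 0.998, 0.0, -0.002]
ft_force: [-5.2, 0.6, 2.7]
grip_width: 0.0001
grip_force: 3.0
```

Request:
jog_arm --motion '[-0.025, 0, 0, 0, 0, 0, 1, 0, 0, 0, 0, 0, 0, 1]'

```text
time: 10.7
position: [0.517, -0.0106, 0.0748]
tool_rot: [0.062, 0.998, 0.0, -0.003]
ft_force: [-7.7, 1.2, 3.5]
grip_width: 0.0008
grip_force: 3.6
```

Request:
jog_arm --motion '[-0.02, 0, 0, 0, 0, 0, 1, 0, 0, 0, 0, 0, 0, 1, 0, 0, 0, 0, 0, 0, 1]'

```text
time: 11.08
position: [0.5171, -0.0105, 0.0747]
tool_rot: [0.062, 0.998, 0.0, -0.004]
ft_force: [-8.6, 1.1, 4.6]
grip_width: 0.0004
grip_force: 4.1
```

Request:
jog_arm --motion '[-0.01, 0, 0, 0, 0, 0, 1, 0, 0, 0, 0, 0, 0, 1, 0, 0, 0, 0, 0, 0, 1, 0, 0, 0, 0, 0, 0, 1, 0, 0, 0, 0, 0, 0, 1, 0, 0, 0, 0, 0, 0, 1, 0, 0, 0, 0, 0, 0, 1]'

```text
time: 11.95
position: [0.5171, -0.0105, 0.0746]
tool_rot: [0.062, 0.998, 0.0, -0.004]
ft_force: [-9.0, 0.4, 3.8]
grip_width: 0.0009
grip_force: 4.4
```

```bash
python3 cov.py
```

```text
t 11.95 p [ 0.5171 -0.0105  0.0746] yawx 172.92 tilt [-0.009  0.001] f [-8.97  0.37  3.78] w 0.0009 4.4
cover yaw est -0.1281897075756745 tool eq -0.1235385629781538 along 0.19521644941922092
```

Request:
jog_arm --motion '[0.05, 0, 0, 0, 0, 0, 1, 0.15, 0, 0, 0, 0, 0, 1, 0.3, 0, 0, 0, 0, 0, 1, 0.4, 0, 0, 0, 0, 0, 1, 0, 0, -0.9, 0, 0, 0, 1, 0, 0, -0.9, 0, 0, 0, 1, 0, 0, -0.5, 0, 0, 0, 1]'

```text
time: 12.82
position: [0.4866, -0.0072, 0.1692]
tool_rot: [0.062, 0.998, -0.0, 0.002]
ft_force: [1.4, 0.7, 1.1]
grip_width: 0.0007
grip_force: 0.0
```

Request:
jog_arm --motion '[-0.22, -0.86, 0, 0, 0, 0, 0, -0.22, -0.86, 0, 0, 0, 0, 0, -0.22, -0.86, 0, 0, 0, 0, 0, -0.22, -0.86, 0, 0, 0, 0, 0, -0.22, -0.86, 0, 0, 0, 0, 0, -0.22, -0.86, 0, 0, 0, 0, 0, -0.22, -0.86, 0, 0, 0, 0, 0, -0.22, -0.86, 0, 0, 0, 0, 0, -0.22, -0.86, 0, 0, 0, 0, 0, 0, 0, 0, 0, 0, 0, 0, 0, 0, 0, 0, 0, 0, 0]'

```text
time: 14.2
position: [0.5252, -0.3232, 0.1669]
tool_rot: [0.062, 0.998, 0.0, -0.0]
ft_force: [0.1, 0.8, -0.0]
grip_width: 0.0434
grip_force: 0.0
```

Run:
```python
from h import *
st()
e=ext('wrist')
im=robot.camera('wrist');t=robot.camera('top');np.save('top3.npy',t)
cv2.imwrite('w3raw.png',im)
print('pin knob top predicted px',proj('wrist',[[.4698,-.3227,.071]],e),'cam',-e[2].T@e[3])
a=cv2.resize(im,(400,300));b=cv2.resize(t[170:270,225:385],None,fx=5,fy=3*5/3,interpolation=cv2.INTER_CUBIC)[:, :800]
c=np.zeros((600,800,3),np.uint8);c[:500]=b;cv2.imwrite('pics/t3.png',c);cv2.imwrite('pics/w3.png',im)
```

```text
t 14.2 p [ 0.5252 -0.3232  0.1669] yawx 172.86 tilt [-0.     0.001] f [ 0.07  0.77 -0.01] w 0.0434 0.0
pin knob top predicted px [[308.00954144 160.47244805]] cam [ 0.44172394 -0.31375867  0.31926676]
```

View pics/w3.png

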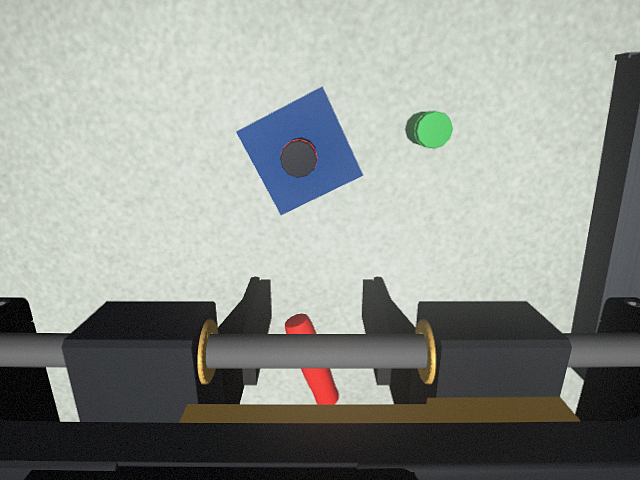

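View pics/t3.png

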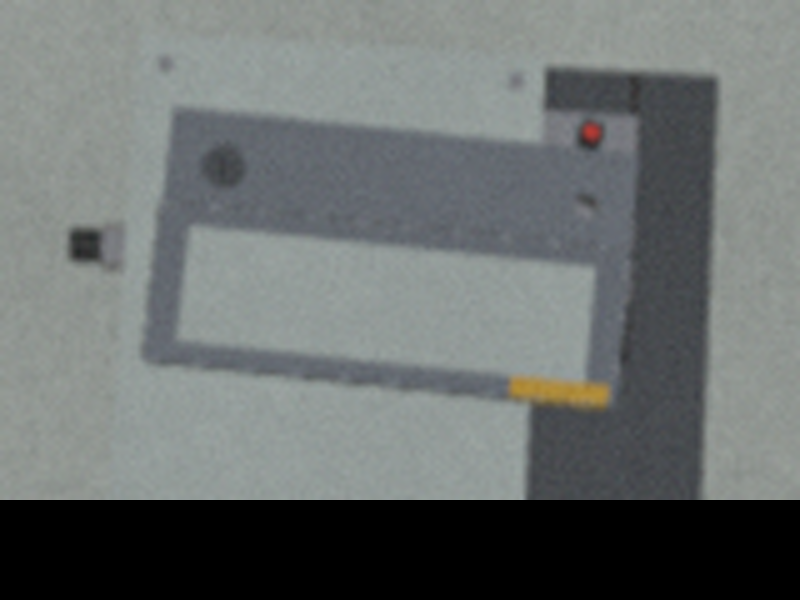

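The wrist view shows the black knob top at (299,158) and the green pin at (432,129), which is clear of the fingers. The top crop shows the cover shut against the stop, with its hole at crop (587,203).

Run:
```python
from h import *
p=ray('wrist',[[299,158]],[.071])[0];b=ray('wrist',[[237,131],[323,87],[362,175],[281,214]],[.035]*4);print('pin',p,'block',b.mean(0),np.linalg.norm(b[0]-b[1]))
print('hole',ray('top',[[225+587/5,170+203/5]],[.065]),'piv',ray('top',[[225+223/5,170+165/5]],[.074]))
st([p[0],p[1],.05])
```

```text
pin [ 0.46763563 -0.3276914   0.071     ] block [ 0.46821795 -0.32805211  0.035     ] 0.06940168768238911
hole [[ 0.63398246 -0.02058874  0.065     ]] piv [[0.65624825 0.16823    0.074     ]]
t 14.3 p [ 0.5254 -0.3225  0.1671] yawx 172.93 tilt [-0.001  0.001] f [ 0.43 -0.48  0.41] w 0.0436 0.0
rows(tool,units) [ 1.414 -0.309  2.927]
```

Request:
jog_arm --motion '[0.7, -0.15, 0, 0, 0, 0, 0, 0.71, -0.16, 0, 0, 0, 0, 0, 0, 0, 0.9, 0, 0, 0, 0, 0, 0, 0.9, 0, 0, 0, 0, 0, 0, 0.7, 0, 0, 0, 0, 0, 0, 0.42, 0, 0, 0, 0, 0, 0, 0, 0, 0, 0, 0, 0, 0, 0, 0, 0, 0, 1, 0, 0, 0, 0, 0, 0, 1, 0, 0, 0, 0, 0, 0, 1, 0, 0, 0, 0, 0, 0, 1]' --grip_force 20

```text
time: 15.68
position: [0.4687, -0.3295, 0.0513]
tool_rot: [0.062, 0.998, -0.0, 0.001]
ft_force: [0.2, 1.3, 5.5]
grip_width: 0.0234
grip_force: 20.0
```

```bash
python3 -c "
from h import *
st([.4678,-.328,.05])"
```

```text
t 15.675 p [ 0.4687 -0.3295  0.0513] yawx 172.88 tilt [ 0.001 -0.001] f [0.17 1.3  5.51] w 0.0234 20.0
rows(tool,units) [0.026 0.034 0.032]
```

Request:
jog_arm --motion '[0, 0, -0.1, 0, 0, 0, 1, 0, 0, -0.2, 0, 0, 0, 1, 0, 0, -0.4, 0, 0, 0, 1, 0, 0, -0.7, 0, 0, 0, 1, 0, 0, -0.7, 0, 0, 0, 1, 0, 0, -0.7, 0, 0, 0, 1, 0, 0, 0, 0, 0, 0, 1]'

```text
time: 16.55
position: [0.4695, -0.3305, 0.1654]
tool_rot: [0.062, 0.998, -0.002, 0.002]
ft_force: [0.9, -0.4, -1.6]
grip_width: 0.0234
grip_force: 20.0
```

```bash
python3 -c "
from h import *
st([.632,-.020,.17])
o=robot.get_obs();e=ext('wrist',o);im=robot.camera('wrist');cv2.imwrite('pics/w4.png',im)
s=robot.camera('scene');R=Rn.from_quat(o['tool_rot']).as_matrix();p=np.array(o['position'])
c=proj('scene',[p])[0].astype(int);print(c)
c0=c-[64,48];g=cv2.resize(s[max(0,c0[1]):c0[1]+96,max(0,c0[0]):c0[0]+128],None,fx=5,fy=5,interpolation=cv2.INTER_CUBIC);cv2.imwrite('pics/s4.png',cv2.convertScaleAbs(g,alpha=1.7))
f=[p+R[:,2]*z for z in (0,.021,.041)];print(proj('wrist',f,e),proj('scene',f)-c0)"
```

```text
t 16.55 p [ 0.4695 -0.3305  0.1654] yawx 172.89 tilt [ 0.005 -0.005] f [ 0.92 -0.4  -1.58] w 0.0234 20.0
rows(tool,units) [-3.071  8.204 -0.134]
[105 224]
[[318.66420723 308.57740137]
 [318.44579855 288.12496839]
 [318.27628938 272.26325906]] [[64.39618312 48.20720494]
 [66.42659426 57.50554779]
 [68.31678633 66.17051397]]
```

View pics/s4.png

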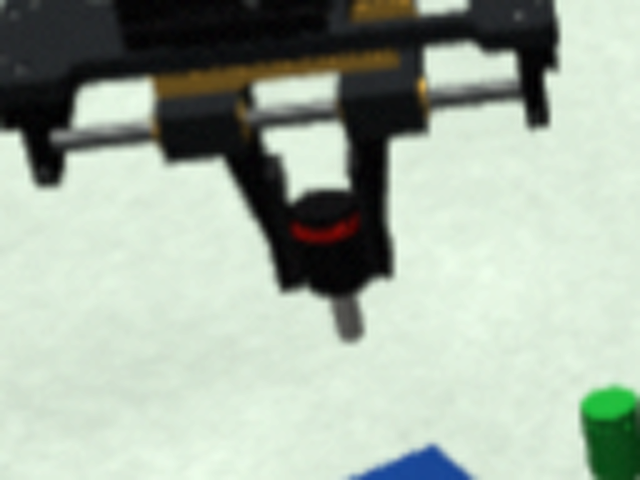

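Request:
jog_arm --motion '[-0.31, 0.82, 0, 0, 0, 0, 1, -0.31, 0.82, 0, 0, 0, 0, 1, -0.31, 0.82, 0, 0, 0, 0, 1, -0.31, 0.82, 0, 0, 0, 0, 1, -0.31, 0.82, 0, 0, 0, 0, 1, -0.31, 0.82, 0, 0, 0, 0, 1, -0.31, 0.82, 0, 0, 0, 0, 1, -0.31, 0.82, 0, 0, 0, 0, 1, -0.31, 0.82, 0, 0, 0, 0, 1, -0.31, 0.82, 0, 0, 0, 0, 1, 0, 0, 0, 0, 0, 0, 1, 0, 0, 0, 0, 0, 0, 1]'

```text
time: 18.15
position: [0.6308, -0.0191, 0.161]
tool_rot: [0.062, 0.998, -0.0, -0.002]
ft_force: [-0.2, -0.6, -0.4]
grip_width: 0.0235
grip_force: 20.0
```

```bash
python3 -c "
from h import *
st([.6333,-.0207,.126])"
```

```text
t 18.15 p [ 0.6308 -0.0191  0.161 ] yawx 172.91 tilt [-0.003  0.   ] f [-0.19 -0.61 -0.38] w 0.0235 20.0
rows(tool,units) [-0.071 -0.031  0.874]
```

Request:
jog_arm --motion '[-0.07, -0.03, 0.4, 0, 0, 0, 1, 0, 0, 0.4, 0, 0, 0, 1, 0, 0, 0, 0, 0, 0, 1, 0, 0, 0, 0, 0, 0, 1]'

```text
time: 18.65
position: [0.6344, -0.0209, 0.13]
tool_rot: [0.062, 0.998, 0.0, -0.0]
ft_force: [-0.7, 0.6, -0.2]
grip_width: 0.0235
grip_force: 20.0
```

Run:
```python
from h import *
st()
o=robot.get_obs();e=ext('wrist',o);im=robot.camera('wrist')
R=Rn.from_quat(o['tool_rot']).as_matrix();p=np.array(o['position'])
print('foot',proj('wrist',p+R[:,2]*.041,e),'hole',proj('wrist',[.6333,-.0207,.065],e))
g=im[230:380,220:420];cv2.imwrite('pics/w5.png',cv2.convertScaleAbs(cv2.resize(g,None,fx=4,fy=4,interpolation=cv2.INTER_CUBIC),alpha=1.8,beta=15))
```

```text
t 18.65 p [ 0.6344 -0.0209  0.13  ] yawx 172.85 tilt [-0.001  0.   ] f [-0.67  0.55 -0.19] w 0.0235 20.0
foot [[318.26778636 272.27066189]] hole [[318.15249824 255.06065832]]
```

View pics/w5.png

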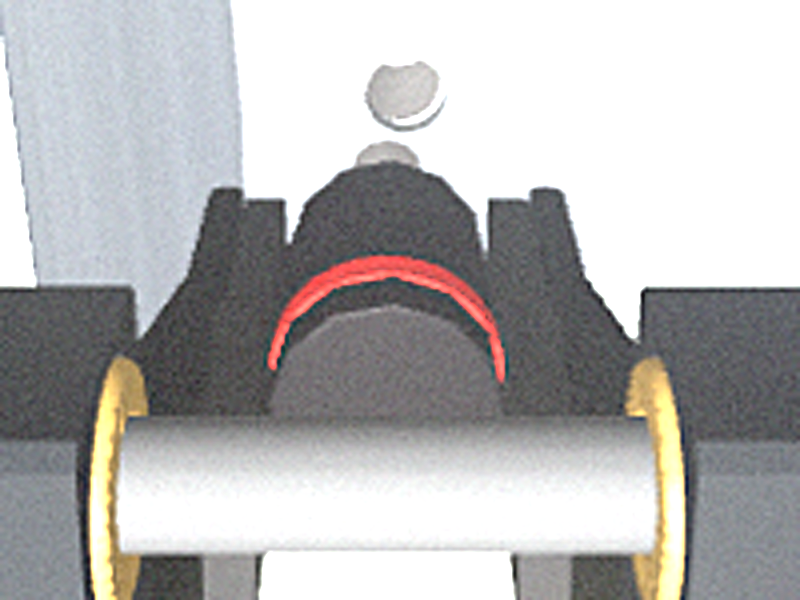

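The hole centre is at crop (405,95), image (321.2,253.8), and the pin's foot is at crop (388,~167), so a small sideways correction is needed.

Run:
```python
from h import *
o=robot.get_obs();e=ext('wrist',o);p=np.array(o['position']);R=Rn.from_quat(o['tool_rot']).as_matrix()
h=ray('wrist',[[321.25,253.75]],[.065],e)[0];f=ray('wrist',[[317.0,271.7]],[p[2]-.041],e)[0]
print(h,f,p);print('tool units',R.T@np.array([*(h-f)[:2],0])/.04, (R.T@np.array([*(h-p)[:2],0])/.04))
```

```text
[ 0.63326824 -0.01870576  0.065     ] [ 0.63431047 -0.02149968  0.08947354] [ 0.6347202  -0.02083863  0.13047354]
tool units [ 3.45292842e-02  6.60709063e-02 -1.90727039e-05] [ 4.26407645e-02  4.84003535e-02 -2.18380603e-05]
```

Request:
jog_arm --motion '[0.035, 0.06, 0.25, 0, 0, 0, 1, 0, 0, 0.2, 0, 0, 0, 1, 0, 0, 0, 0, 0, 0, 1, 0, 0, 0, 0, 0, 0, 1]'

```text
time: 19.2
position: [0.6335, -0.018, 0.1123]
tool_rot: [0.062, 0.998, -0.0, 0.0]
ft_force: [0.3, -0.2, -0.2]
grip_width: 0.0236
grip_force: 20.0
```

Request:
jog_arm --motion '[0, 0, 0.05, 0, 0, 0, 1, 0, 0, 0.05, 0, 0, 0, 1, 0, 0, 0, 0, 0, 0, 1]'

```text
time: 19.58
position: [0.6333, -0.018, 0.1082]
tool_rot: [0.062, 0.998, 0.0, -0.0]
ft_force: [-1.0, -0.8, -0.7]
grip_width: 0.0235
grip_force: 20.0
```

Request:
jog_arm --motion '[0, 0, 0.04, 0, 0, 0, 1, 0, 0, 0.04, 0, 0, 0, 1, 0, 0, 0, 0, 0, 0, 1]'

```text
time: 19.95
position: [0.6333, -0.018, 0.105]
tool_rot: [0.062, 0.998, 0.0, -0.0]
ft_force: [0.3, 0.1, -0.4]
grip_width: 0.0234
grip_force: 20.0
```

Request:
jog_arm --motion '[0, 0, 0.04, 0, 0, 0, 1, 0, 0, 0.03, 0, 0, 0, 1, 0, 0, 0, 0, 0, 0, 1]'

```text
time: 20.32
position: [0.6333, -0.018, 0.1022]
tool_rot: [0.062, 0.998, -0.0, -0.0]
ft_force: [-0.5, 0.2, -0.8]
grip_width: 0.0233
grip_force: 20.0
```

Request:
jog_arm --motion '[0, 0, 0.04, 0, 0, 0, 1, 0, 0, 0.03, 0, 0, 0, 1, 0, 0, 0, 0, 0, 0, 1]'

```text
time: 20.7
position: [0.6333, -0.018, 0.0994]
tool_rot: [0.062, 0.998, 0.0, -0.0]
ft_force: [0.3, 0.6, -1.3]
grip_width: 0.0234
grip_force: 20.0
```

Request:
jog_arm --motion '[0, 0, 0.04, 0, 0, 0, 1, 0, 0, 0.04, 0, 0, 0, 1, 0, 0, 0, 0, 0, 0, 1]'

```text
time: 21.08
position: [0.6333, -0.018, 0.0961]
tool_rot: [0.062, 0.998, 0.0, -0.0]
ft_force: [-0.8, -0.1, -0.8]
grip_width: 0.0236
grip_force: 20.0
```

Request:
jog_arm --motion '[0, 0, 0.05, 0, 0, 0, 1, 0, 0, 0.05, 0, 0, 0, 1, 0, 0, 0.04, 0, 0, 0, 1, 0, 0, 0, 0, 0, 0, 1]'

```text
time: 21.58
position: [0.6333, -0.018, 0.0905]
tool_rot: [0.062, 0.998, 0.0, -0.0]
ft_force: [0.1, -0.6, -0.5]
grip_width: 0.0234
grip_force: 20.0
```

Request:
jog_arm --motion '[0, 0, 0.04, 0, 0, 0, 1, 0, 0, 0.04, 0, 0, 0, 1, 0, 0, 0.04, 0, 0, 0, 1, 0, 0, 0, 0, 0, 0, 1]'

```text
time: 22.08
position: [0.6333, -0.018, 0.0858]
tool_rot: [0.062, 0.998, 0.0, -0.0]
ft_force: [0.5, 0.4, -0.9]
grip_width: 0.0233
grip_force: 20.0
```

Request:
jog_arm --motion '[0, 0, 0.03, 0, 0, 0, 1, 0, 0, 0.02, 0, 0, 0, 1, 0, 0, 0, 0, 0, 0, 1]'

```text
time: 22.45
position: [0.6334, -0.018, 0.0839]
tool_rot: [0.062, 0.998, -0.0, -0.0]
ft_force: [0.7, 0.7, -0.6]
grip_width: 0.0233
grip_force: 20.0
```

Request:
jog_arm --motion '[0, 0, 0.025, 0, 0, 0, 1, 0, 0, 0.02, 0, 0, 0, 1, 0, 0, 0, 0, 0, 0, 1]'

```text
time: 22.82
position: [0.6333, -0.018, 0.082]
tool_rot: [0.062, 0.998, 0.0, -0.0]
ft_force: [-0.3, 0.9, -0.8]
grip_width: 0.0236
grip_force: 20.0
```

Request:
jog_arm --motion '[0, 0, 0.02, 0, 0, 0, 1, 0, 0, 0, 0, 0, 0, 1]'

```text
time: 23.08
position: [0.6335, -0.018, 0.0814]
tool_rot: [0.062, 0.998, -0.0, 0.0]
ft_force: [0.5, 0.6, -0.2]
grip_width: 0.023
grip_force: 20.0
```

Request:
jog_arm --motion '[0, 0, 0.02, 0, 0, 0, 1, 0, 0, 0, 0, 0, 0, 1]'

```text
time: 23.32
position: [0.6335, -0.018, 0.0813]
tool_rot: [0.062, 0.998, -0.0, 0.0]
ft_force: [-1.8, -0.4, 4.7]
grip_width: 0.0235
grip_force: 20.0
```

It touches down at TCP z = 0.0813, as predicted for fully home. Releasing and backing off.

Request:
jog_arm --motion '[0, 0, -0.02, 0, 0, 0, 1, 0, 0, 0, 0, 0, 0, 0.2, 0, 0, 0, 0, 0, 0, 0.2, 0, 0, 0, 0, 0, 0, 0.1, 0, 0, 0, 0, 0, 0, 0.1, 0, 0, -0.3, 0, 0, 0, 0.1, 0, 0, -0.8, 0, 0, 0, 0.1, 0, 0, -0.9, 0, 0, 0, 0.1, 0, 0, -0.9, 0, 0, 0, 0.1]'

```text
time: 24.45
position: [0.6335, -0.018, 0.1993]
tool_rot: [0.062, 0.998, -0.0, 0.0]
ft_force: [1.0, -0.5, -0.3]
grip_width: 0.0391
grip_force: 0.0
```

Request:
jog_arm --motion '[-0.9, 0, 0, 0, 0, 0, 0.1, -0.9, 0, 0, 0, 0, 0, 0.1, 0, 0, 0, 0, 0, 0, 0.1]'

```text
time: 24.82
position: [0.7072, -0.0276, 0.1984]
tool_rot: [0.062, 0.998, -0.0, 0.002]
ft_force: [-0.9, -0.4, -0.1]
grip_width: 0.0391
grip_force: 0.0
```

Run:
```python
from h import *
st();e=ext('wrist');im=robot.camera('wrist')
print('knob top pred',proj('wrist',[[.6333,-.0187,.101],[.6333,-.0187,.065]],e))
cv2.imwrite('pics/w6.png',cv2.convertScaleAbs(im,alpha=1.2))
```

```text
t 24.825 p [ 0.7072 -0.0276  0.1984] yawx 172.88 tilt [ 0.004 -0.001] f [-0.85 -0.37 -0.09] w 0.0391 0.0
knob top pred [[317.50992933 128.86566688]
 [317.41035371 126.77783187]]
```

View pics/w6.png

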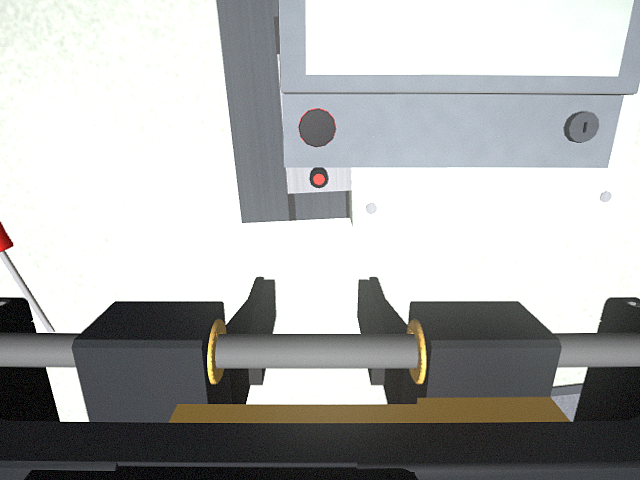

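The knob is at (317,128), right where predicted (317.5,129), so the pin is upright and home. The cover is against the stop and the gripper is clear. Handing in.

```bash
python3 -c "
from h import *
print(robot.hand_in())"
```

```text
the job is handed in; nothing more can be done
None
```

The cover is shut and was held on the stop at about 9–10 N for roughly 0.9 s; the black pin is fully home and released, and I handed the job in at about 25 s (no verdict was returned).

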